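Pin the stack of serving boards on its stand

ROBOT

A 6-joint arm with a two-finger parallel gripper is mounted at the origin on a cart in front of the work surface, level with it; the furniture and walls round the work are solid. World frame = base frame: x ahead of the robot, y to its left, z up, the work surface at z = 0. Lengths are in m, angles in rad, forces in N, time in s.
With the tool pointing down it reaches from about 0.275 to 0.85 m from the base axis. Payload 5.2 kg.
Tool frame: the origin (TCP) lies between the finger pads; the fingertips stand 8 mm ahead of it and the grasp point (between the pads) lies 11 mm behind it (robot.tips_ahead is the distance from the TCP to the fingertips, in m); z points along the fingers, y is the line along which they close (so a half turn about z gives the same grasp; the last joint's range is limited). The gripper opens to 85 mm and grips with 20 to 120 N. Pads are 22 mm wide; open, the fingers measure 114 mm over their backs; the gripper's body (76 mm by 85 mm) begins 54 mm behind the grasp point. The pads swing forward as they close: fully open they stand 13 mm farther back than shut.
Start: joints at [-1.331, 0.259, 1.535, -0, 1.348, -0.203], TCP at [0.236, -0.497, 0.239] pointing down, gripper open.
Joint ranges: [-3.14, 3.14], [-0.91, 2.08], [0.19, 2.58], [-1.22, 4.36], [0.22, 2.71], [-3.12, 3.12]. Speed limits (rad/s): [2.57, 2.57, 3.14, 3.14, 3.14, 3.14].

INTERFACE

Orientations are given as a unit quaternion [w, x, y, z].
In Python, from rig import robot gives the robot as it stands. Calls block until the motion is done:
- robot.reach(position, orientation): joint-space move of the TCP to a pose.
- robot.line_to(position, orientation=None, feed=0.15): straight line of the TCP; orientation=None keeps the orientation; feed is the mean speed in m/s.
- robot.movej(angles): joint-space move.
- robot.set_gripper(opening, strength=None): finger opening in m; strength is the grip in N (None keeps the last); returns when the fingers have stopped.
- robot.wait(seconds).
- robot.inverse_kinematics(position, orientation): joint angles nearest the present ones, or None.
- robot.get_image(name): name is "scene" or "top" or "wrist"; returns a dict with "pixels" (384x512x3 uint8, blue, green, red), "fx", "fy", "cx", "cy" (pixels), "k1" (the pictures are not rectified: a ray, as slopes to the right and down, at radius r is drawn at 1 + k1 r^2 times it, then the intrinsics apply), "xyz" and "orientation" of the camera in the world. Camera axes: x right, y up, looking along -z (the intrinsics and any distortion apply to the point x, -y, -z); pixel columns grow to the right and rows downward; lengths in m; the calibration is good to about 2 mm. A picture is of the moment at which its call begins. There is no depth.
A pose or a line that the arm cannot do raises robot.IKError and nothing moves.
- robot.close_job(): hands the job in; it is judged then, once.
Readings, each from a call of its own:
- robot.get_clock(): time.
- robot.get_joints(): joint angles.
- robot.get_qd(): joint speeds.
- robot.get_effort(): joint torques, N m.
- robot.get_eef_pos(): TCP position.
- robot.get_tool_rot(): TCP orientation.
- robot.get_ft_force(): force on the tool from outside, world axes, zero at the start.
- robot.get_ft_torque(): the same for the moment, N m.
- robot.get_gripper_width(): finger opening in m.
- robot.get_gripper_force(): force on a finger pad.
Only numpy, scipy, OpenCV 4.12 (cv2) and the standard library are available. Lean on these libraries where they do the work, as an engineer would, in place of code of your own. Each camera call takes 0.05 s, during which the arm holds its last target. There are 200 camera calls.

TASK

The two wooden serving boards lie stacked on their stand with the hanging holes in their handles in line. Take the long steel pin out of the rack and, keeping hold of it, push it down through the holes of both boards into the stand until it stands on the bottom of the socket, then let go. Leave the boards lying flat in their stack.

Things in the scene. Friction and masses are not known exactly. Their poses are not given: they have to be found in the camera images.
- pin_long: The long one of 3 steel pins upright in a small wooden rack (44x178x30 mm, holes 48 mm apart; it may be in any). 140 mm long, shaft 14 thick, head 20 across on the top 12 mm, foot tapered to 9 over 4 mm, 60 g. Origin: centre of the foot's underside (6 mm above the worktop in the rack, so its top is at 146); z up the pin. The other two are only 60 mm long (tops at 66).
- stand: Dark wooden stand, fixed, 30 mm thick: neck 64 mm square with the socket, bed 144 x 124 mm, at its far end an upright stop 14 thick, top 75 mm above the worktop. Socket: round upright blind hole 22 mm wide, floor 6 mm above the worktop. Origin: on the socket's axis at worktop height; z up, x from neck to stop.
- board_lower: Lower serving board, mid-brown wood, loose on the stand: 16 mm thick, handle 56 mm square, blade 140 x 116 mm, 0.35 kg. A round hole 22 mm wide goes straight down through the handle, its mouth flared to 34 mm at the top. Origin: on the hole's axis at the board's underside (30 mm above the worktop); z up, x from handle to blade.
- board_upper: Upper serving board, same as the lower one and loose on it, holes in line. Origin: on the hole's axis at its underside (46 mm above the worktop); its top face is 62 mm above the worktop. With the pin fully home the pin's top is 146 mm above the worktop: 84 mm of it stand out above this board.
There are look-alikes about, which are no part of the job. What is shaped like the pin_long but pink is not meant.

How it is judged:
On the way:
1. the pin, still held, has been pushed through both boards to within 14 mm of the bottom of the socket (z of pin_long in the frame of stand below 0.02 m and horizontal distance between pin_long and stand below 0.01 m and contact force between pin_long and the fingers above 0.3 N), for 0.1 s.
At the end, for the whole second after the job is handed in: The long pin stands at rest in the socket through both boards: foot within 10 mm of the socket's axis and at most 7 mm above its floor, leaning under 11 degrees. Both boards lie flat in the stack (tilt under 4.5 degrees, lifted at most 6 mm), holes within 15 mm of the axis (z of pin_long in the frame of stand between 0 and 0.013 m and horizontal distance between pin_long and stand below 0.01 m and angle between pin_long's own z axis and vertical below 0.2 rad and linear speed of pin_long below 0.05 m/s and horizontal distance between each of board_lower, board_upper and stand below 0.015 m and angle between each of board_lower, board_upper's own z axis and vertical below 0.08 rad and z of board_lower in the frame of stand below 0.036 m and z of board_upper in the frame of stand below 0.052 m); the robot touches nothing.
It fails at once if a board is shoved more than 30 mm out of line with the stand (horizontal distance between any of board_lower, board_upper and stand above 0.03 m).
It also fails if it takes over 45 s, if anything falls off the work surface, if the arm or the gripper's body presses on something with over 40 N, if the wrist force passes 120 N, or if a joint passes its speed limit or range.

## Working session

There is one attempt and no reset: what is moved stays moved. The work goes in short steps, each a Python script; the robot and the scene stay as the last script left them, time stands still between calls to the robot, and variables do not carry over. Pictures are saved under pics/ and viewed, at most 10 in all, crops included, and the job is handed in when it is done.

```bash
mkdir -p pics; cat > h.py <<'E'
import numpy as np, cv2
from scipy.spatial.transform import Rotation as R
from rig import robot
def rot(q): return R.from_quat([q[1],q[2],q[3],q[0]])
def ray(im,u,v):
    a=np.array([[[u,v]]],float)
    K=np.array([[im['fx'],0,im['cx']],[0,im['fy'],im['cy']],[0,0,1.]])
    x,y=cv2.undistortPoints(a,K,np.array([im['k1'],0,0,0.]))[0,0]
    return np.array(im['xyz']),rot(im['orientation']).apply([x,-y,-1])
def onplane(im,u,v,z):
    o,d=ray(im,u,v); return o+d*(z-o[2])/d[2]
def proj(im,p):
    c=rot(im['orientation']).inv().apply(np.array(p)-im['xyz'])
    x,y=c[0]/-c[2],-c[1]/-c[2]; s=1+im['k1']*(x*x+y*y)
    return np.array([im['fx']*x*s+im['cx'],im['fy']*y*s+im['cy']])
def down(yaw): # tool z down, tool y (closing line) at angle yaw from world +y
    q=(R.from_euler('z',yaw)*R.from_euler('x',np.pi)).as_quat(); return [q[3],q[0],q[1],q[2]]
E
python3 - <<'E'
from h import *
import pickle
ims={n:robot.get_image(n) for n in("scene","top")}
pickle.dump(ims,open('ims.pkl','wb'))
for n,i in ims.items():
    print(n,i['xyz'],i['orientation'],i['fx'],i['k1']); cv2.imwrite(f'pics/{n}0.png',i['pixels'])
print(robot.get_clock(),robot.get_tool_rot())
E
```

```text
scene [-0.03793707 -0.66328892  0.40763675] [ 0.77273913  0.50036339 -0.22119225 -0.32184576] 357.0265388261905 -0.05596075351970463
top [ 0.46581452 -0.13195304  0.89982541] [-0.70524536 -0.04434756  0.02706984  0.70705693] 356.49766525756456 0.020175327981665183
0.1 [-8.32093880e-04  9.75589576e-01  2.19600290e-01 -1.76767287e-05]
```

View pics/scene0.png

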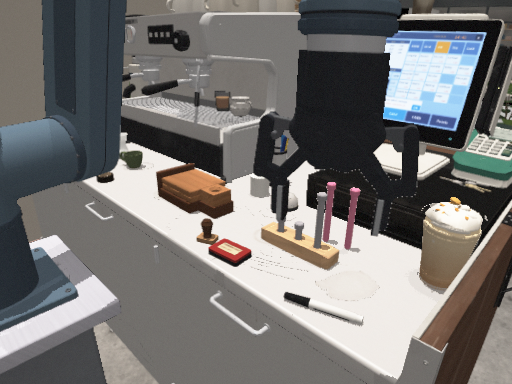

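View pics/top0.png

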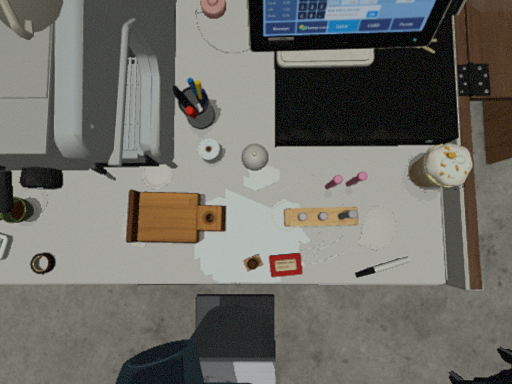

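The scene view shows the rack at (300,243), with a long grey pin at its right end, (320,195)-(318,247), and short pins at about (281,225) and (299,230). Two pink long pins stand behind it at (330,210) and (352,218). In the top view the long grey pin is at (348,215), the short ones at (302,216) and (323,216), and the pink ones at (334,182) and (357,179). The board stack's hole is at (210,217).

Candidates: grey long (348,215), chosen; grey short (302,216) and (323,216); pink (334,182) and (357,179). Next is one close crop to check the choice.

```bash
python3 - <<'E'
from h import *
import pickle
ims=pickle.load(open('ims.pkl','rb')); t=ims['top'];s=ims['scene']
for n,u,v,z in(('rackL',285,216,.03),('rackR',357,216,.03),('top pin',353,214,.146),('short1',302,216,.066),('short2',323,216,.066),('hole',209,217,.062),('handle end',225,218,.062),('blade end',139,216,.062)):
    print(n,onplane(t,u,v,z).round(4))
print('scene pin top',onplane(s,321,195,.146).round(4))
a=cv2.resize(t['pixels'][170:245,275:375],None,fx=6,fy=6,interpolation=cv2.INTER_CUBIC)[:, :600]
b=cv2.resize(t['pixels'][185:250,120:235],(600,339),interpolation=cv2.INTER_CUBIC)
c=cv2.resize(np.vstack([a,b]),None,fx=.75,fy=.75)
d=cv2.resize(s['pixels'][170:275,250:370],(343,300))
c=np.hstack([c[:592],np.vstack([d,np.zeros((c[:592].shape[0]-300,343,3),np.uint8)])])
cv2.imwrite('pics/crop1.png',c);print(c.shape)
E
```

```text
rackL [ 0.4957 -0.1835  0.03  ]
rackR [ 0.4955 -0.357   0.03  ]
top pin [ 0.4957 -0.3188  0.146 ]
short1 [ 0.4944 -0.2208  0.066 ]
short2 [ 0.4943 -0.2694  0.066 ]
hole [ 0.4927 -0.003   0.062 ]
handle end [ 0.4903 -0.0408  0.062 ]
blade end [0.4955 0.1626 0.062 ]
scene pin top [ 0.4885 -0.3239  0.146 ]
(592, 793, 3)
```

View pics/crop1.png

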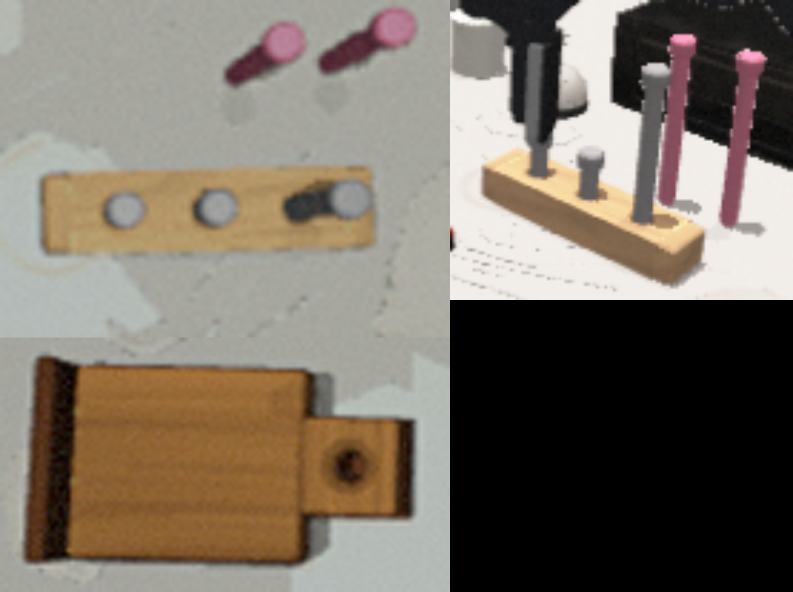

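The long grey pin is the one at the rack's right end: about (0.4955, -0.318), fitting the 48 mm hole spacing and agreeing with the scene view to 9 mm. I'll take wrist views over the pin and the hole to refine both.

```bash
python3 - <<'E'
from h import *
import pickle
W={}
robot.reach([0.4955,-0.318,0.30],down(0)); W['pin']=robot.get_image('wrist')
robot.reach([0.46,-0.003,0.27],down(0)); W['hole']=robot.get_image('wrist')
pickle.dump(W,open('w.pkl','wb'))
for k,i in W.items(): print(k,i['xyz'],rot(i['orientation']).apply([0,0,-1]),i['fx'])
print('pred',proj(W['pin'],[.4955,-.318,.146]),proj(W['hole'],[.4927,-.003,.062]))
cv2.imwrite('pics/w1.png',cv2.resize(np.hstack([W['pin']['pixels'],W['hole']['pixels']]),(800,300)))
print(robot.get_clock())
E
```

```text
pin [ 0.562732   -0.31866168  0.43433545] [-2.72573319e-01  4.59225807e-04 -9.62134905e-01] 282.8929411607228
hole [ 0.52824717 -0.00416709  0.40510195] [-2.70935315e-01 -1.66671583e-05 -9.62597556e-01] 282.8929411607228
pred [254.0909882  177.61390815] [253.56280886 142.09384571]
2.6333
```

View pics/w1.png

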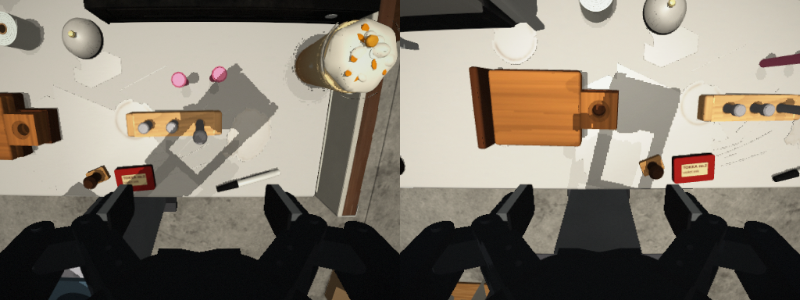

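The left half shows the pin head at about (200,138), i.e. (256,177) full-size, and the right half shows the hole at (599,110), i.e. (255,141). Both match the predictions. Next I'll refine them with contours.

```bash
python3 - <<'E'
from h import *
import pickle
W=pickle.load(open('w.pkl','rb'));W['top']=pickle.load(open('ims.pkl','rb'))['top']
def blob(im,c,r,f):
    u,v=int(c[0]),int(c[1]); p=im['pixels'][v-r:v+r,u-r:u+r]
    p=cv2.resize(p,None,fx=8,fy=8,interpolation=cv2.INTER_CUBIC)
    m=f(p).astype(np.uint8)*255; m=cv2.morphologyEx(m,cv2.MORPH_OPEN,np.ones((9,9)))
    cs,_=cv2.findContours(m,cv2.RETR_EXTERNAL,cv2.CHAIN_APPROX_NONE)
    k=max(cs,key=cv2.contourArea); e=cv2.fitEllipse(k)
    cv2.drawContours(p,[k],-1,(0,255,0),1)
    return np.array(e[0])/8-.5+8/16-.0+[u-r,v-r],np.array(e[1])/8,cv2.resize(p,(380,290))
pics=[]
for im,c in((W['hole'],(255,141)),(W['top'],(210,217))):
    # handle top-face reference brightness, hole+flare darker
    e,ax,p=blob(im,c,14,lambda p:cv2.GaussianBlur(p,(0,0),4)[...,2]<70); pics.append(p)
    print('hole',e,ax,onplane(im,*e,.056),onplane(im,*e,.062))
    e,ax,p=blob(im,c,14,lambda p:cv2.GaussianBlur(p,(0,0),4)[...,2]<110); pics.append(p)
    print('flare',e,ax,onplane(im,*e,.062))
for im,c in((W['pin'],(256,177)),(W['top'],(353,214))):
    sat=lambda p:(p.max(2).astype(int)-p.min(2)<30)&(p.max(2)>(105 if im is W['top'] else 90))
    e,ax,p=blob(im,c,14,sat); pics.append(p); print('pin',e,ax,onplane(im,*e,.146))
cv2.imwrite('pics/c2.png',cv2.resize(np.vstack([np.hstack(pics[i:i+3]) for i in(0,3)]),(800,480)))
E
```

```text
hole [255.01843166 142.03400135] [13.51040649 16.86051178] [ 0.492149   -0.00476163  0.056     ] [ 0.49276941 -0.00475141  0.062     ]
flare [257.29296684 143.77386856] [21.3552475  26.64847565] [ 0.49068392 -0.0074906   0.062     ]
hole [222.88609695 222.94341469] [ 2.04109263 40.19519806] [ 0.47878442 -0.0351895   0.056     ] [ 0.4786922  -0.03587754  0.062     ]
flare [209.21641541 217.96330929] [ 9.63137722 10.43704796] [ 0.49042815 -0.00356207  0.062     ]
pin [256.01653862 182.9157505 ] [19.9506855  31.43222618] [ 0.48978346 -0.32001931  0.146     ]
pin [352.64426804 214.08453083] [29.23576355 36.14473724] [ 0.49551767 -0.31804653  0.146     ]
```

View pics/c2.png

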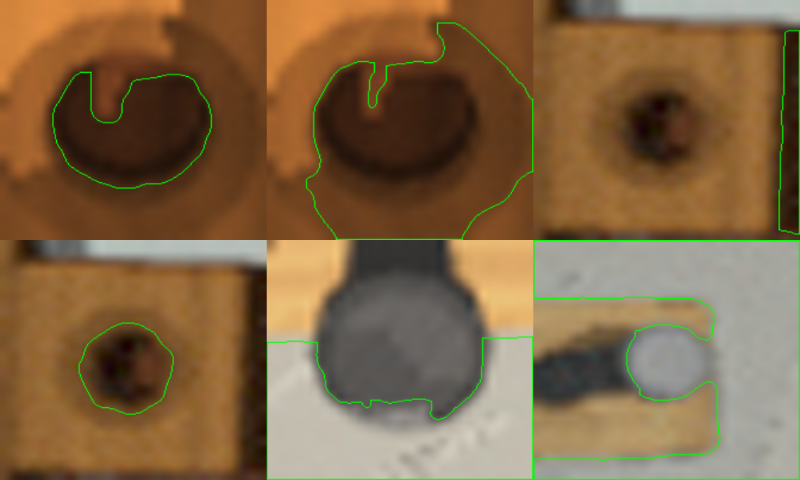

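The bore centre is at about (0.4915, -0.0042) and the pin head at about (0.4963, -0.319), with the two views agreeing to roughly 2 mm. Next: grasp, lift, and move to above the hole.

```bash
python3 - <<'E'
from h import *
import pickle
px,py=.4963,-.319; q=down(0)
robot.set_gripper(.05)
robot.reach([px,py,.21],q)
robot.line_to([px,py,.095],q,feed=.08)
print(robot.get_ft_force())
robot.set_gripper(0,strength=50); print(robot.get_gripper_width(),robot.get_gripper_force(),robot.get_eef_pos(),robot.get_ft_force())
robot.line_to([px,py,.215],feed=.1)
print(robot.get_gripper_width(),robot.get_ft_force())
robot.line_to([.4915,-.0042,.215],feed=.2)
I={n:robot.get_image(n) for n in('scene','top','wrist')}
pickle.dump(I,open('i3.pkl','wb'))
print(robot.get_gripper_width(),robot.get_eef_pos(),robot.get_clock())
u,v=map(int,proj(I['scene'],[.4915,-.0042,.15])); 
a=cv2.resize(I['scene']['pixels'][max(v-60,0):v+60,max(u-60,0):u+60],(400,400))
b=cv2.resize(I['wrist']['pixels'],(400,400))
cv2.imwrite('pics/g3.png',np.hstack([a,b])); print(u,v,proj(I['scene'],[.4915,-.0042,.126]),proj(I['scene'],[.4915,-.0042,.062]))
E
```

```text
[-0.85625285 -0.5294459   0.47787851]
0.013050755835117594 43.12219818471931 [ 0.4964161  -0.31904316  0.09525547] [-0.39907286  0.359338    1.48884742]
0.013565385118484147 [-1.08470651  0.56913925 -2.16258177]
0.013380846292063422 [ 0.49157543 -0.00489546  0.21489838] 9.5333
213 155 [213.67341959 164.87977789] [214.43334082 188.86338655]
```

View pics/g3.png

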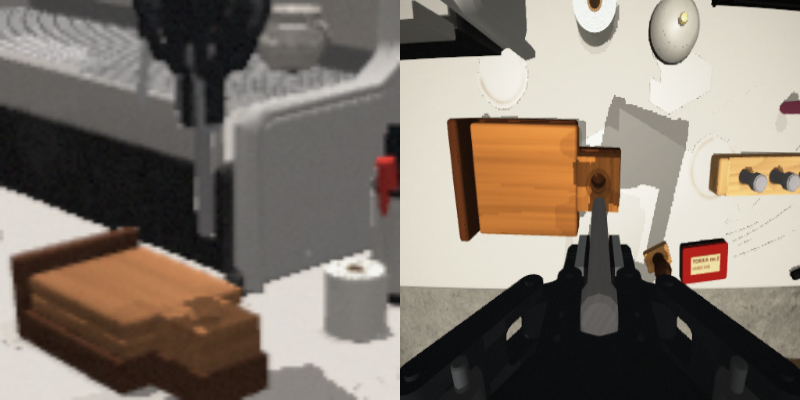

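The pin hangs upright in the pads. In the scene view its foot is at (214.8,166) against a predicted (213.7,165). In the wrist view the foot is at (599,200), just above the hole at (599,182), and in line with it. Now I'll insert with the force watched, going in two stages.

```bash
python3 - <<'E'
from h import *
import pickle
I=pickle.load(open('i3.pkl','rb'))
print(onplane(I['wrist'],254.7,174.7,.056))
f0=robot.get_ft_force()
x,y=.4915,-.0042
for z in (.165,.155,.148,.140,.132,.124,.116,.108,.102,.098):
    robot.line_to([x,y,z],feed=.06)
    f=robot.get_ft_force()-f0; p=robot.get_eef_pos()
    print(z,p.round(4),f.round(1),round(robot.get_gripper_width(),4))
    if f[2]>12 or np.hypot(f[0],f[1])>12: print('STOP');break
cv2.imwrite('pics/s4.png',cv2.resize(robot.get_image('scene')['pixels'][95:215,130:290],(640,480)))
print(robot.get_clock())
E
```

```text
[ 0.49421671 -0.00510727  0.056     ]
0.165 [ 0.4918 -0.0043  0.1653] [-1.1  0.8 -0.5] 0.0135
0.155 [ 0.4911 -0.0041  0.1545] [-0.3  0.9 -0.1] 0.0138
0.148 [ 0.4911 -0.0041  0.1475] [-0.5  1.   0.3] 0.0132
0.14 [ 0.4911 -0.0041  0.1395] [-1.   0.9  0.4] 0.0131
0.132 [ 0.4911 -0.0041  0.1315] [-0.4  2.2 -0.6] 0.0134
0.124 [ 0.4911 -0.0041  0.1235] [-0.   1.3  0.2] 0.0132
0.116 [ 0.4911 -0.0041  0.1155] [-0.5  1.2 -0.1] 0.013
0.108 [ 0.4911 -0.0041  0.1075] [-0.3  1.  -0.5] 0.0134
0.102 [ 0.4912 -0.0041  0.1016] [0.  1.4 0.5] 0.0137
0.098 [ 0.4913 -0.0041  0.0977] [0.2 0.9 0.1] 0.0134
13.0667
```

View pics/s4.png

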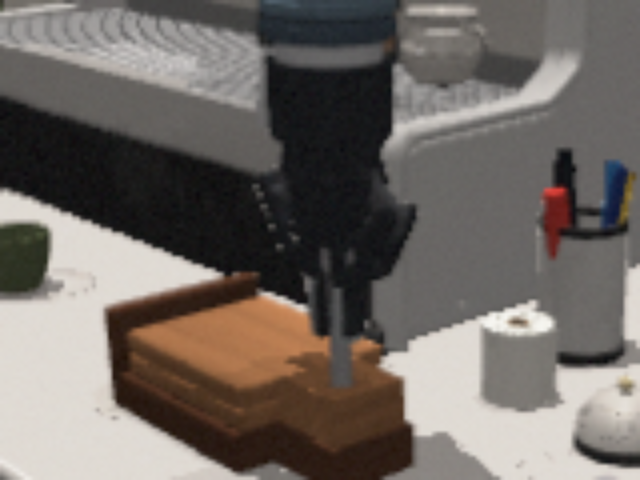

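The pin has gone through both boards with no side load, entering the handle at about (340,385) with the boards flat. Now I'll seat it, release, and retreat.

```bash
python3 - <<'E'
from h import *
f0=robot.get_ft_force();x,y=.4915,-.0042
for z in (.0965,.0955,.0945,.0935):
    robot.line_to([x,y,z],feed=.03); f=robot.get_ft_force()-f0
    print(z,robot.get_eef_pos().round(4),f.round(1))
    if f[2]>5: break
robot.wait(.3); print(robot.get_gripper_force())
robot.set_gripper(.05); robot.wait(.2)
robot.line_to([x,y,.26],feed=.1); robot.wait(.3)
a=robot.get_image('scene'); b=robot.get_image('wrist')
print(robot.get_clock(),proj(a,[x,y,.146]),proj(a,[x,y,.062]),proj(b,[x,y,.146]))
cv2.imwrite('pics/s5.png',np.hstack([cv2.resize(a['pixels'][95:215,130:250],(400,400)),cv2.resize(b['pixels'],(400,400))]))
E
```

```text
0.0965 [ 0.4915 -0.0042  0.0965] [-0.5  0.2  0.4]
0.0955 [ 0.4914 -0.0042  0.0954] [-0.7  0.3  0.3]
0.0945 [ 0.4918 -0.0042  0.0951] [-1.3  0.3  5.9]
43.3266153477598
16.9667 [213.43187291 157.10446148] [214.43334082 188.86338655] [254.59086324 188.1929612 ]
```

View pics/s5.png

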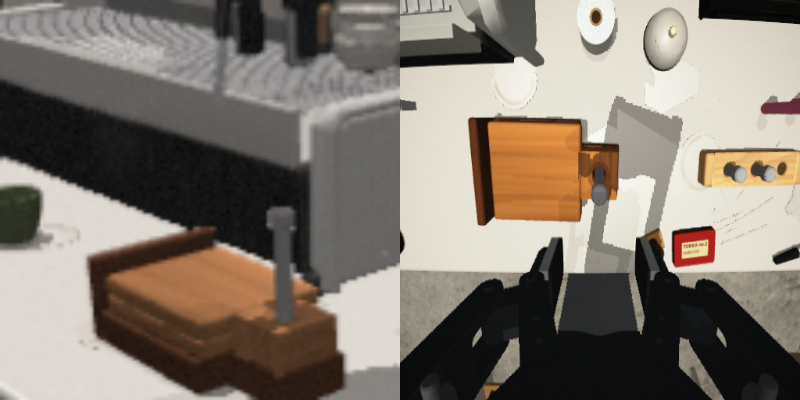

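The pin stands upright and free. Its top is at crop (280,210), i.e. about (214,158), against (213,157) predicted for fully home, and the boards lie flat. Handing in.

```bash
python3 -c "
from rig import robot
print(robot.close_job())"
```

```text
the job is handed in; nothing more can be done
None
```

The long steel pin stands on the socket floor through both boards, which lie flat in their stack; I let go, backed the gripper clear and handed the job in at about 17 s, though no verdict was returned.

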